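# Load the sample tumbler

## Robot

A 6-joint arm with a two-finger parallel gripper is mounted at the origin on a cart in front of the work surface, level with it; the furniture and walls round the work are solid. World frame = base frame: x ahead of the robot, y to its left, z up, the work surface at z = 0. Lengths are in m, angles in rad, forces in N, time in s.
With the tool pointing down it reaches from about 0.275 to 0.825 m from the base axis. Payload 4.9 kg.
Tool frame: the origin (TCP) lies midway between the tips of the shut fingers; the grasp point (between the pads) lies 19 mm behind it (grip_point_offset is the distance from the TCP to the grasp point, in m); z points along the fingers, x is the direction in which the jaws open and shut, and the axes are right-handed (so a half turn about z gives the same grasp; the last joint's range is limited). The gripper opens to 85 mm and grips with 20 to 120 N. Pads are 22 mm wide; open, the fingers measure 114 mm over their backs; the gripper's body (76 mm by 85 mm) begins 54 mm behind the grasp point. The pads swing forward as they close: fully open they stand 13 mm farther back than shut.
Start: joints at [1.018, 0.326, -0.193, 1.052, 0, 1.437], TCP at [0.224, 0.502, 0.21] pointing down, gripper open.
Joint ranges: [-2.65, 2.65], [-0.97, 1.79], [-1.3, 1.35], [-1.93, 2.1], [-1.47, 1.37], [-3.14, 3.14]. Speed limits (rad/s): [2.57, 2.57, 3.14, 3.14, 3.14, 3.14].

## Interface

Orientations are given as a rotation vector (axis times angle).
In Python, from cell import * gives the robot as it stands. Calls block until the motion is done:
- movep(position, orientation): joint-space move of the TCP to a pose.
- move_l(position, velocity=0.15, rot=None, until_force=None): straight line of the TCP; rot=None keeps the orientation; velocity is the mean speed in m/s. With until_force (N) it stops when the force on the tool has changed by that much, and returns True; else False.
- set_joints(angles): joint-space move.
- let_go() and grab(newtons=None): open the fingers fully, or close them until they stop; newtons is the grip in N (None keeps the last).
- sleep(seconds).
- ik(position, orientation): joint angles nearest the present ones, or None.
- get_state(): the state.
- grab_frame(name): name is "scene" or "top" or "wrist"; returns a dict with "img" (384x512x3 uint8, red, green, blue), "fx", "fy", "cx", "cy" (pixels), "cam_to_world" (4x4, takes a point from camera to world coordinates); the wrist camera has in their place "T_tool_cam" (4x4, takes a point from camera to tool coordinates, whose origin is the TCP and whose axes are the tool frame's). Camera axes: x right, y down, z forward; pixel columns grow to the right and rows downward; lengths in m; the calibration is good to about 2 mm. A picture is of the moment at which its call begins: read the wrist's pose just before it. There is no depth.
A pose or a line that the arm cannot do raises MotionError and nothing moves.
- sign_off(): hands the job in, once; it reports no verdict.
Trained networks look in the newest picture that a camera, given by its name, has taken for a name from the list of things; names that differ only in an ending like _2 or _b are one class to them, and where a whole thing is asked for, a point or a joint stands for the part that bears it (a point fixed in the world has none). Each returns a list of dicts, best first, with "score" (0 to 1); they miss things now and then, are a little off and sometimes report something else, mostly with a low value. They report only what shows in the picture. A call takes as long as a camera call. They do not tell look-alikes from the thing itself.
- spot_in(camera, name): "centre" ([column, row] in pixels, amid what is visible of it).
- silhouettes(camera, name): "mask" (384x512 bool, what is visible of it) and "centre" ([column, row] in pixels, amid what is visible of it).
- tip_of(camera, name): "centre" ([column, row] in pixels: a listed point, or the origin of a listed thing).
The state is a dict: "clock": time; "q": joint angles; "joint_velocities": joint speeds; "tau": joint torques, N m; "position": TCP position; "eef_rot": TCP orientation; "contact_force": force on the tool from outside, world axes, zero at the start; "wrist_torque": the same for the moment, N m; "finger_gap": opening from 0.0 (shut) to 1.0 (fully open).
Only numpy, scipy, OpenCV 4.12 (cv2) and the standard library are available. Lean on these libraries where they do the work, as an engineer would, in place of code of your own. Each camera call takes 0.05 s, during which the arm holds its last target.

## Task

Get the bench tumbler ready for a run. Before any drum goes in, swing its folded stabiliser leg all the way out until it snaps into its catch, so that the stand cannot tip. With the hinged hold-down bar swung open, lower every sample drum that lies on the bench into a free pair of the open bearing slots, both axle ends fully down; then swing the bar shut again over the axle ends until it snaps into its catch. Do not knock over the small beaker.

Things in the scene. Friction and masses are not known exactly. Their poses are not given: they have to be found in the camera images.
- stand: Tumbler stand, fixed: white base (325 x 170 x 12 mm) with two upright slotted aluminium plates. Origin on the bench under the middle station; local x along the row of three stations (about away from the robot), y left, z up. Plates at local y +65 and -65 mm, 12 mm thick, 245 mm long, tops at 66 mm. Motor housing (up to 72 mm high) at local x 148 to 184; small stop tab (82 mm high) at local (42, 54).
- station_0 (a point): Centre of a drum fully seated in station 0 (stand local x = -85 mm, y 0), 52 mm above the bench. Here each plate has an open-topped slot, 17 mm wide, mouth rounded out with 8 mm radius, slot bottom 45 mm above the bench; a rubber drive wheel below (top 28 mm). Any drum may go into any station; its axle lies along the stand's local y, with 8 mm of end play either way.
- station_1 (a point): Centre of a drum fully seated in station 1 (stand local x = 0 mm, y 0), 52 mm above the bench. Here each plate has an open-topped slot, 17 mm wide, mouth rounded out with 8 mm radius, slot bottom 45 mm above the bench; a rubber drive wheel below (top 28 mm). Any drum may go into any station; its axle lies along the stand's local y, with 8 mm of end play either way.
- station_2 (a point): Centre of a drum fully seated in station 2 (stand local x = 85 mm, y 0), 52 mm above the bench. Here each plate has an open-topped slot, 17 mm wide, mouth rounded out with 8 mm radius, slot bottom 45 mm above the bench; a rubber drive wheel below (top 28 mm). Any drum may go into any station; its axle lies along the stand's local y, with 8 mm of end play either way.
- leg (a joint): Folding stabiliser leg on the stand's left, vertical hinge: 0 = folded alongside (pointing along stand +x), 1.571 = out at its stop (pointing along stand +y). Starts at 0 to 0.35. Friction under 0.5 N at the post; a spring ball catch resists from about 1.28 and is passed at about 1.46 (2 to 4 N at the post), then presses the leg to its stop; before that the leg stays or is pushed back.
- leg_post (a point): On the axis of the upright black round post (18 mm diameter) by which the leg is moved, 50 mm above the bench, 100 mm from the hinge. The post stands 22 to 65 mm above the bench on the leg bar, which is 22 mm wide with its top at 22 mm. Site x points from the hinge to the post.
- leg_hinge (a point): On the leg's vertical hinge axis, 50 mm above the bench (stand local (0, 108) mm).
- keeper (a joint): Hold-down bar (232 x 14 x 10 mm, underside 71 mm up) on a vertical hinge at the stand's near left corner: 0 = shut along stand +x over the left plate's slots; grows as it swings out to the left. Starts shut, range 0 to 1.8; clear of drums above 1. Friction about 0.6 N at the knob; a spring ball catch acts below about 0.1, is passed at about 0.05 (3 to 5 N at the knob), then presses the bar to 0.
- keeper_knob (a point): On the axis of the black round knob (24 mm diameter) on top of the bar, 104 mm above the bench, 90 mm from the hinge. The knob stands 81 to 112 mm above the bench. Site x points from the hinge to the knob.
- keeper_hinge (a point): On the bar's vertical hinge axis, 104 mm above the bench (stand local (-132, 65) mm).
- drum_0: Sealed sample drum, about 300 g: steel cylinder 42 mm in diameter, thin seal rings (45 mm) 30 mm either side of its middle, a square grey end block (50 x 50 x 12 mm) at each end, 100 mm over the blocks, then axle stubs 14 mm in diameter, 160 mm over all. Origin in its middle, axle along local y; 25 mm up when lying. Any yaw; drums and ends are alike. Two or three are present, an absent one reads None.
- drum_0_end_a (a point): Centre of the axle stub of drum_0 at local y = +65 mm, the part that sits in a slot; 52 mm above the bench when bottomed.
- drum_0_end_b (a point): Centre of the axle stub of drum_0 at local y = -65 mm, the part that sits in a slot; 52 mm above the bench when bottomed.
- drum_1: Sealed sample drum, about 300 g: steel cylinder 42 mm in diameter, thin seal rings (45 mm) 30 mm either side of its middle, a square grey end block (50 x 50 x 12 mm) at each end, 100 mm over the blocks, then axle stubs 14 mm in diameter, 160 mm over all. Origin in its middle, axle along local y; 25 mm up when lying. Any yaw; drums and ends are alike. Two or three are present, an absent one reads None.
- drum_1_end_a (a point): Centre of the axle stub of drum_1 at local y = +65 mm, the part that sits in a slot; 52 mm above the bench when bottomed.
- drum_1_end_b (a point): Centre of the axle stub of drum_1 at local y = -65 mm, the part that sits in a slot; 52 mm above the bench when bottomed.
- drum_2: Sealed sample drum, about 300 g: steel cylinder 42 mm in diameter, thin seal rings (45 mm) 30 mm either side of its middle, a square grey end block (50 x 50 x 12 mm) at each end, 100 mm over the blocks, then axle stubs 14 mm in diameter, 160 mm over all. Origin in its middle, axle along local y; 25 mm up when lying. Any yaw; drums and ends are alike. Two or three are present, an absent one reads None.
- drum_2_end_a (a point): Centre of the axle stub of drum_2 at local y = +65 mm, the part that sits in a slot; 52 mm above the bench when bottomed.
- drum_2_end_b (a point): Centre of the axle stub of drum_2 at local y = -65 mm, the part that sits in a slot; 52 mm above the bench when bottomed.
- beaker: Small glass beaker standing on the bench at the left, 51 mm wide, 52 mm high, origin at its underside: a bystander, not to be knocked over.
Mind the look-alikes: they are no part of the job. What is shaped like the drum_0 but purple is not meant.

How it is judged:
On the way, in this order (a step that is already met when the one before it is completed fails the run):
1. the stabiliser leg is swung out and has snapped into its catch while no drum is in the stand yet (value of joint leg above 1.53 rad and horizontal distance between each of drum_0, drum_1, drum_2 and station_0 above 0.03 m and horizontal distance between each of drum_0, drum_1, drum_2 and station_1 above 0.03 m and horizontal distance between each of drum_0, drum_1, drum_2 and station_2 above 0.03 m), for 0.2 s.
2. every drum present lies in a station of its own, both axle ends at the bottom of their slots, while the bar is still open ((horizontal distance between drum_0 and station_0 below 0.012 m or horizontal distance between drum_0 and station_1 below 0.012 m or horizontal distance between drum_0 and station_2 below 0.012 m) and z of drum_0_end_a in the frame of stand between 0.048 and 0.0555 m and z of drum_0_end_b in the frame of stand between 0.048 and 0.0555 m and (horizontal distance between drum_1 and station_0 below 0.012 m or horizontal distance between drum_1 and station_1 below 0.012 m or horizontal distance between drum_1 and station_2 below 0.012 m) and z of drum_1_end_a in the frame of stand between 0.048 and 0.0555 m and z of drum_1_end_b in the frame of stand between 0.048 and 0.0555 m and (horizontal distance between drum_2 and station_0 below 0.012 m or horizontal distance between drum_2 and station_1 below 0.012 m or horizontal distance between drum_2 and station_2 below 0.012 m) and z of drum_2_end_a in the frame of stand between 0.048 and 0.0555 m and z of drum_2_end_b in the frame of stand between 0.048 and 0.0555 m and value of joint keeper above 0.1 rad), for 0.2 s.
At the end, for the whole second after the job is handed in: Leg past its catch (joint above 1.53); every drum present within 12 mm of a station's centre in plan with both axle ends bottomed (48 to 55.5 mm above the bench; seated is 52) and at rest; hold-down bar shut past its catch (joint below 0.022) (value of joint leg above 1.53 rad and value of joint keeper below 0.022 rad and (horizontal distance between drum_0 and station_0 below 0.012 m or horizontal distance between drum_0 and station_1 below 0.012 m or horizontal distance between drum_0 and station_2 below 0.012 m) and z of drum_0_end_a in the frame of stand between 0.048 and 0.0555 m and z of drum_0_end_b in the frame of stand between 0.048 and 0.0555 m and (horizontal distance between drum_1 and station_0 below 0.012 m or horizontal distance between drum_1 and station_1 below 0.012 m or horizontal distance between drum_1 and station_2 below 0.012 m) and z of drum_1_end_a in the frame of stand between 0.048 and 0.0555 m and z of drum_1_end_b in the frame of stand between 0.048 and 0.0555 m and (horizontal distance between drum_2 and station_0 below 0.012 m or horizontal distance between drum_2 and station_1 below 0.012 m or horizontal distance between drum_2 and station_2 below 0.012 m) and z of drum_2_end_a in the frame of stand between 0.048 and 0.0555 m and z of drum_2_end_b in the frame of stand between 0.048 and 0.0555 m and linear speed of each of drum_0, drum_1, drum_2 below 0.03 m/s); the robot touches nothing.
It fails at once if the small beaker is knocked over (angle between beaker's own z axis and vertical above 0.6 rad).
Of drum_0, drum_1, drum_2 only 2 to 3 are there at a start; the rules pass over those that are not, and their reading is None.
At some moment in a run one of drum_0, drum_1, drum_2 may be knocked a few centimetres aside while the robot is not near it.
Once in a run the grip may slacken for a moment while it holds something.
It also fails if it takes over 210 s, if anything falls off the work surface, if the arm or the gripper's body presses on something with over 40 N, if the wrist force passes 120 N, or if a joint passes its speed limit or range.

## Working session

There is one attempt and no reset: what is moved stays moved. The work goes in short steps, each a Python script; the robot and the scene stay as the last script left them, time stands still between calls to the robot, and variables do not carry over. Pictures are saved under pics/ and viewed, and the job is handed in when it is done.

```bash
ls; mkdir -p pics; python3 - <<'E'
from cell import *
import cv2
print(get_state())
for n in ["scene","top","wrist"]:
    f=grab_frame(n); cv2.imwrite(f"pics/{n}0.png",f["img"][:,:,::-1])
    print(n,f["fx"],f["fy"],f["cx"],f["cy"],f.get("cam_to_world",f.get("T_tool_cam")))
    for k in ["drum_0","stand","leg_post","leg_hinge","keeper_knob","keeper_hinge","beaker","station_0","station_1","station_2","drum_0_end_a"]:
        try: print(n,k,[(round(d["score"],2),[round(float(x)) for x in d["centre"]]) for d in tip_of(n,k)])
        except Exception as e: print(n,k,e)
E
```

```text
pics
{'clock': 0.0, 'q': array([ 1.01779268e+00,  3.26924933e-01, -1.93600782e-01,  1.05197495e+00,
        7.13147051e-07,  1.43658587e+00]), 'joint_velocities': array([ 9.75789711e-06, -1.00264231e-03, -2.02046923e-04, -2.31942099e-03,
       -6.33798032e-04, -2.92285484e-05]), 'tau': array([ 5.00714596e-04, -4.43393576e+01,  2.62442762e+01,  1.54183520e-02,
       -1.61864209e-04,  8.93561705e-07]), 'position': array([0.22333042, 0.50194316, 0.20900576]), 'eef_rot': array([ 2.63407649e+00,  1.71075000e+00, -2.42004385e-03]), 'contact_force': array([ 0.2668562 , -0.08618346,  0.14581432]), 'wrist_torque': array([-0.00561386,  0.07425399, -0.00631996]), 'finger_gap': 0.999520364422288}
scene 396.66963809895014 396.66963809895014 261.10593080804654 190.55746761178978 [[ 0.69707238 -0.38802866  0.60292939 -0.38149621]
 [-0.71699584 -0.38035622  0.58416274 -0.92951076]
 [ 0.00265606 -0.83950158 -0.54335076  0.93092974]
 [ 0.          0.          0.          1.        ]]
scene drum_0 [(0.93, [332, 250]), (0.79, [281, 238]), (0.63, [309, 222])]
scene stand [(0.63, [242, 199])]
scene leg_
[... 1446 characters left out ...]
 165]), (0.57, [216, 190])]
top drum_0_end_a [(0.94, [324, 217]), (0.84, [373, 193]), (0.79, [286, 209]), (0.77, [336, 202])]
wrist 294.91722187537835 294.91722187537835 253.39566597582828 189.49059483128175 [[ 9.99999604e-01 -5.36174870e-04  7.10364097e-04 -1.09103949e-03]
 [ 3.05937051e-04  9.56612222e-01  2.91363971e-01 -7.45862287e-02]
 [-8.35765017e-04 -2.91363638e-01  9.56612007e-01 -1.64086031e-01]
 [ 0.00000000e+00  0.00000000e+00  0.00000000e+00  1.00000000e+00]]
wrist drum_0 []
wrist stand []
wrist leg_post []
wrist leg_hinge []
wrist keeper_knob []
wrist keeper_hinge []
wrist beaker [(0.65, [266, 314])]
wrist station_0 []
wrist station_1 []
wrist station_2 []
wrist drum_0_end_a []
```

View pics/scene0.png

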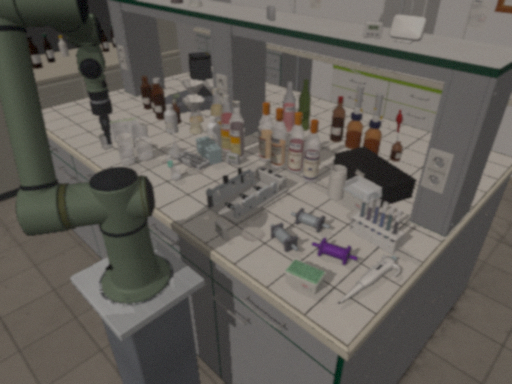

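View pics/top0.png

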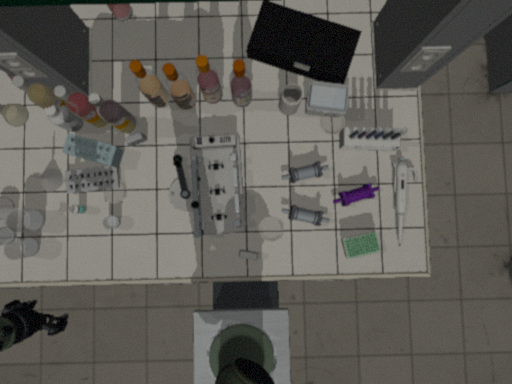

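```bash
python3 - <<'E'
import cv2
im=cv2.imread('pics/top0.png')[130:260,90:410]
cv2.imwrite('pics/top0c.png',cv2.resize(im,None,fx=2.5,fy=2.5,interpolation=cv2.INTER_CUBIC))
E
```

```text
(no output)
```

View pics/top0c.png

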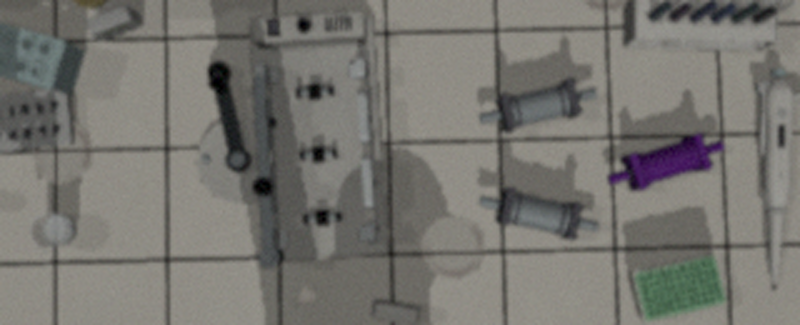

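The top picture shows the stand at about (217,185), with the bar and its knob on its left plate at (194,205). The leg post is at (178,160), with the hinge at (184,194). There are three drum-shaped things:
- (305,172): grey
- (306,215): grey
- (356,195): purple, the look-alike

The two grey ones fit the description, as the enlarged crop shows.

```bash
cat > h.py <<'E'
from cell import *
import numpy as np, cv2, time
from scipy.spatial.transform import Rotation as R
def down(th):
    # tool z down, tool x at world yaw th
    x=np.array([np.cos(th),np.sin(th),0]); z=np.array([0,0,-1.]); y=np.cross(z,x)
    return R.from_matrix(np.stack([x,y,z],1)).as_rotvec()
def campose(name):
    s=get_state(); f=grab_frame(name)
    if name=="wrist":
        T=np.eye(4);T[:3,:3]=R.from_rotvec(s["eef_rot"]).as_matrix();T[:3,3]=s["position"]
        f["cam_to_world"]=T@f["T_tool_cam"]
    return f
def p2w(f,uv,z):
    T=np.array(f["cam_to_world"]); d=T[:3,:3]@np.array([(uv[0]-f["cx"])/f["fx"],(uv[1]-f["cy"])/f["fy"],1])
    o=T[:3,3]; return o+d*(z-o[2])/d[2]
def w2p(f,p):
    T=np.array(f["cam_to_world"]); c=T[:3,:3].T@(np.asarray(p,float)-T[:3,3])
    return np.array([f["fx"]*c[0]/c[2]+f["cx"],f["fy"]*c[1]/c[2]+f["cy"]])
def save(f,n,box=None,k=1.5):
    im=f["img"][:,:,::-1]
    if box: im=im[box[1]:box[3],box[0]:box[2]]
    cv2.imwrite(f"pics/{n}.png",cv2.resize(im,None,fx=k,fy=k,interpolation=cv2.INTER_CUBIC))
def tips(cam,f,name,z):
    r=tip_of(cam,name)
    for d in r: print(cam,name,round(d["score"],2),np.round(d["centre"],1),np.round(p2w(f,d["centre"],z)[:2],4))
    return r
def force(): return np.round(get_state()["contact_force"],1)
E
python3 - <<'E'
from h import *
f=campose("top")
for n,uv,z in [("knob",(194,204.5),.112),("khinge",(199,234),.08),("post",(177.5,159.5),.065),("lhinge",(184,194),.03),("bk",(112,221),.05),("d0",(305,172),.04),("d1",(306,215),.04),("w0",(219,216.5),.028),("w1",(217.5,190.5),.028),("w2",(216,166),.028)]:
    print(n,np.round(p2w(f,uv,z),3))
# wrist look over stand
for th in (0,np.pi/2,-np.pi/2,np.pi):
    q=ik([0.42,0.05,0.33],down(th)); print(th,q)
E
```

```text
knob [0.501 0.13  0.112]
khinge [0.408 0.121 0.08 ]
post [0.65  0.189 0.065]
lhinge [0.539 0.176 0.03 ]
bk [0.456 0.407 0.05 ]
d0 [ 0.602 -0.227  0.04 ]
d1 [ 0.46  -0.226  0.04 ]
w0 [0.462 0.061 0.028]
w1 [0.548 0.064 0.028]
w2 [0.63  0.068 0.028]
0 [-0.05640975  0.02843989 -0.25288596  1.28947048  0.          1.51438658]
1.5707963267948966 [-0.05640975  0.02843989 -0.25288596  1.28947048  0.         -0.05640975]
-1.5707963267948966 [-0.05640975  0.02843989 -0.25288596  1.28947048  0.          3.08518291]
3.141592653589793 [-0.05640975  0.02843989 -0.25288596  1.28947048  0.         -1.62720607]
```

```bash
python3 - <<'E'
from h import *
print(force())
move_l([0.224,0.502,0.30])
movep([0.46,0.10,0.26],down(np.pi/2))
f=campose("wrist"); save(f,"w1")
tips("wrist",f,"keeper_knob",.104);tips("wrist",f,"keeper_hinge",.104);tips("wrist",f,"leg_post",.05);tips("wrist",f,"leg_hinge",.05)
tips("wrist",f,"station_0",.052);tips("wrist",f,"stand",0)
movep([0.46,-0.20,0.26],down(np.pi/2))
f=campose("wrist"); save(f,"w2")
tips("wrist",f,"drum_0",.025);tips("wrist",f,"drum_0_end_a",.025)
print(get_state()["clock"])
E
```

```text
[-1.5 -0.3  0.4]
wrist keeper_knob 0.66 [278.1 208.4] [0.5054 0.1286]
wrist keeper_hinge 0.84 [283.3 126.2] [0.412  0.1318]
wrist leg_post 0.97 [321.5 279.6] [0.6367 0.1997]
wrist leg_post 0.75 [ 33.6 250.9] [ 0.5898 -0.2108]
wrist leg_hinge 0.94 [311.6 219.5] [0.5419 0.1797]
wrist station_0 0.86 [227.  163.8] [0.4638 0.0661]
wrist station_0 0.64 [234.  278.5] [0.6335 0.0719]
wrist station_0 0.55 [229.6 220. ] [0.5418 0.0677]
wrist stand 0.7 [231.9 209.2] [0.5458 0.0671]
wrist drum_0 0.93 [234.8 250.5] [ 0.6031 -0.2276]
wrist drum_0 0.82 [235.2 156.2] [ 0.4592 -0.2245]
wrist drum_0 0.63 [119.2 200.4] [ 0.5232 -0.3914]
wrist drum_0_end_a 0.97 [ 73.1 215. ] [ 0.5456 -0.4613]
wrist drum_0_end_a 0.96 [156.1 196.8] [ 0.5177 -0.3382]
wrist drum_0_end_a 0.84 [189.8 145.3] [ 0.4443 -0.2856]
wrist drum_0_end_a 0.73 [280.3 167.4] [ 0.4749 -0.1624]
5.9583
```

View pics/w1.png

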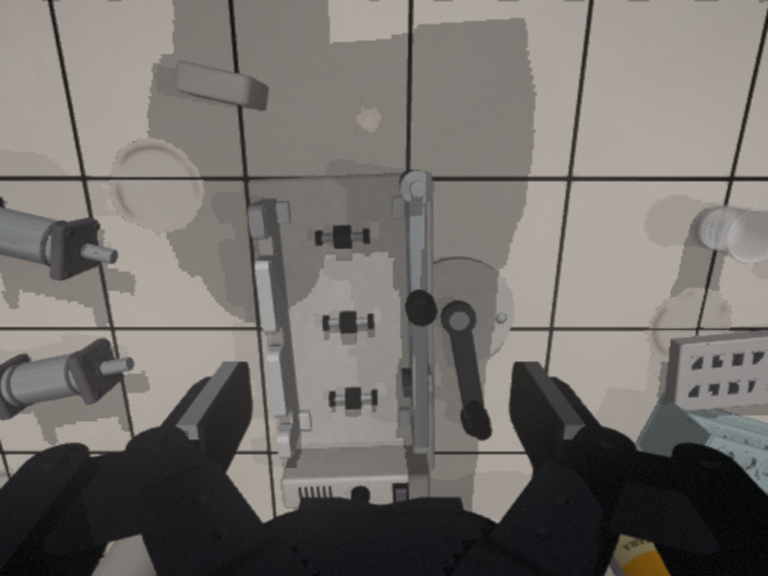

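View pics/w2.png

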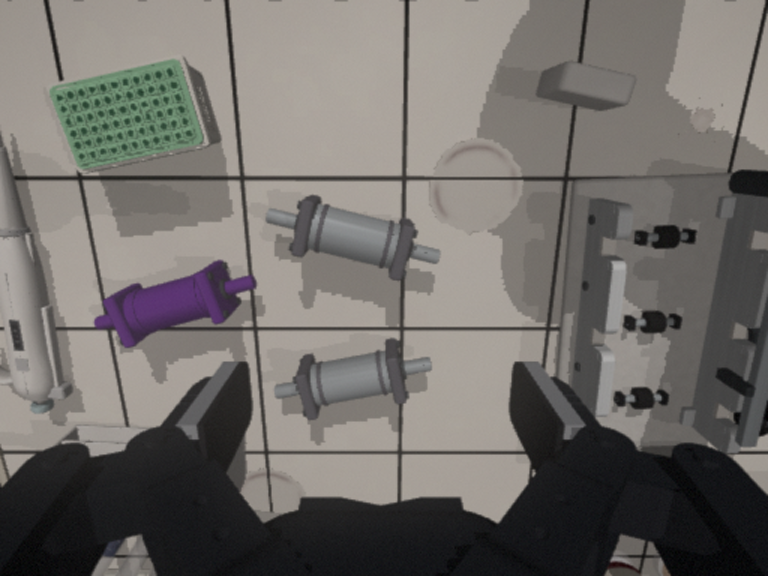

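w1 shows the stand: the bar runs from its hinge at (277,123) to its end at (281,300), with the knob at (280,205). The leg hinge is at (305,212) and the post at (317,283). w2 shows the two grey drums at (236,157) and (235,252), and the purple look-alike at (120,202).

```bash
python3 - <<'E'
from h import *
movep([0.46,0.10,0.26],down(np.pi/2))
f=campose("wrist")
from scipy.optimize import least_squares
obs=[]
def P(x,y,z,px): obs.append(((x,y,z),np.array(px,float)))
for x,px in ((-.085,(343,237)),(0,(348,322)),(.085,(353,397))): P(x,0,.026,np.array(px)/1.5)
P(-.132,.065,.085,(415/1.5,184/1.5)); 
P(0,.108,.026,(458/1.5,317/1.5))
for n,l in (("leg_hinge",(0,.108,.05)),("keeper_hinge",(-.132,.065,.104)),("keeper_knob",(-.042,.065,.104))):
    P(*l,tip_of("wrist",n)[0]["centre"])
for d in tip_of("wrist","station_0"):
    x=[-.085,0,.085][np.argmin([abs(d["centre"][1]-c) for c in (164,220,278)])]
    P(x,0,.052,d["centre"])
def res(p,full=False):
    c,s=np.cos(p[2]),np.sin(p[2]); r=[]
    for l,px in obs:
        w=[p[0]+c*l[0]-s*l[1],p[1]+s*l[0]+c*l[1],l[2]]; r.append(w2p(f,w)-px)
    return np.array(r) if full else np.ravel(r)
o=least_squares(res,[.547,.064,.03],loss="soft_l1")
print(o.x); print(np.round(res(o.x,True),1))
r=tips("wrist",f,"leg_post",.05)
# overlay
im=f["img"][:,:,::-1].copy();im=cv2.resize(im,None,fx=1.5,fy=1.5)
c,s=np.cos(o.x[2]),np.sin(o.x[2])
for X in (-.085,0,.085):
  for y in (-.065,.065):
    for a in (-.0085,.0085):
      w=[o.x[0]+c*(X+a)-s*y,o.x[1]+s*(X+a)+c*y,.066]; u=w2p(f,w)*1.5; cv2.circle(im,tuple(int(v) for v in u),3,(0,0,255),-1)
for X,y,z in ((-.132,.065,.081),(.1,.065,.081),(0,.108,.022),(-.042,.065,.112),(-.1225,.065,.066),(-.1225,-.065,.066),(.1225,-.065,.066),(-.1625,.085,.012),(.1625,.085,.012),(-.1625,-.085,.012),(.1625,-.085,.012)):
      w=[o.x[0]+c*X-s*y,o.x[1]+s*X+c*y,z]; u=w2p(f,w)*1.5; cv2.circle(im,tuple(int(v) for v in u),3,(0,255,0),-1)
cv2.imwrite("pics/ov1.png",im)
E
```

```text
[0.5451991  0.06772525 0.0446428 ]
[[-0.8 -1.1]
 [ 0.   0.2]
 [ 0.4  1.8]
 [ 1.6  0.2]
 [ 1.3  0.4]
 [-0.8 -2.6]
 [ 0.2  0. ]
 [ 3.5 -0. ]
 [-2.1  1.2]
 [-1.7 12.6]
 [ 0.4 -1.4]
 [-1.4 -0.7]]
```

View pics/ov1.png

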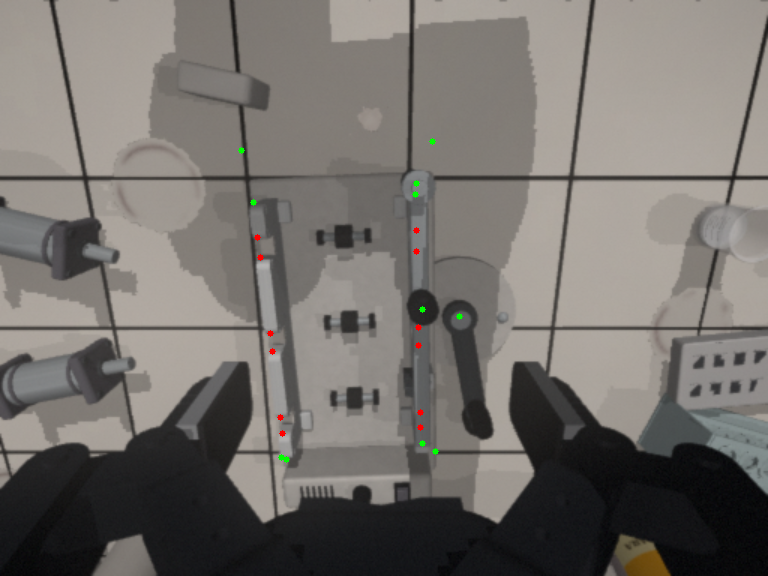

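```bash
cat >> h.py <<'E'
SX,SY,SA=0.5452,0.0677,0.0446
def st(x,y,z=0):
    c,s=np.cos(SA),np.sin(SA); return np.array([SX+c*x-s*y,SY+s*x+c*y,z])
E
python3 - <<'E'
from h import *
H=st(0,.108); 
z=.036
def pose(j,off,z):
    a=SA+j; r=np.array([np.cos(a),np.sin(a),0]); t=np.array([-np.sin(a),np.cos(a),0])
    p=H+.1*r-t*off; p[2]=z; return p,down(a)
grab(30)
p,o=pose(.2,.030,.16); movep(p,o)
p,o=pose(.2,.030,z); print("hit",move_l(p,.08,until_force=6),force())
f0=force()
for j in np.linspace(.2,1.2,11):
    p,o=pose(j,.020,z); h=move_l(p,.06,rot=o,until_force=12)
    if h: print("stop",j,force());break
print(get_state()["clock"],force()-f0,get_state()["position"])
f=campose("wrist"); save(f,"leg1")
E
```

```text
hit False [0.1 0.1 0.2]
14.6333 [ 0.6 -0.8 -0.1] [0.59167863 0.26373628 0.03603742]
```

View pics/leg1.png

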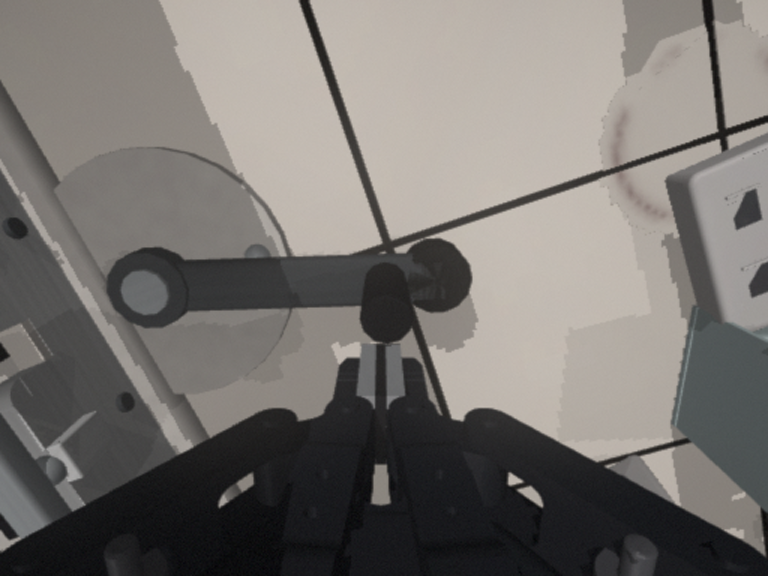

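The leg is following the push. The post is at (257,205) in front of the fingers, and the hinge is at (97,193).

```bash
python3 - <<'E'
from h import *
H=st(0,.108); z=.036
def pose(j,off,z):
    a=SA+j; r=np.array([np.cos(a),np.sin(a),0]); t=np.array([-np.sin(a),np.cos(a),0])
    p=H+.1*r-t*off; p[2]=z; return p,down(a)
for j in np.linspace(1.25,1.60,8):
    p,o=pose(j,.020,z); h=move_l(p,.05,rot=o,until_force=15)
    print(round(j,2),h,force())
    if h: break
f=campose("wrist"); save(f,"leg2")
p,o=pose(1.5,.05,z); move_l(p,.1)
p[2]=.2; move_l(p,.2)
movep([0.46,0.15,0.26],down(np.pi/2))
f=campose("wrist"); save(f,"leg3")
tips("wrist",f,"leg_post",.05);tips("wrist",f,"leg_hinge",.05);tips("wrist",f,"keeper_knob",.104)
im=grab_frame("wrist")
print(w2p(f,st(0,.208,.065))*1.5,w2p(f,st(0,.208,.022))*1.5,w2p(f,st(0,.108,.024))*1.5, get_state()["clock"])
E
```

```text
1.25 False [-0.   0.7  0.8]
1.3 False [ 1.8 -1.2 -0.6]
1.35 False [ 0.6 -0.3 -0.2]
1.4 False [-0.7  0.1 -0.3]
1.45 False [-0.1  0.8  0.3]
1.5 False [-0.4  0.   0.7]
1.55 False [ 1.6 -0.9  0.4]
1.6 False [11.5 -0.9 -5.5]
wrist leg_post 0.71 [347.7 213.8] [0.5344 0.2779]
wrist leg_hinge 0.83 [270.7 220.4] [0.544  0.1734]
wrist keeper_knob 0.65 [231.9 205.3] [0.5023 0.1249]
wrist keeper_knob 0.61 [  2.8 250.1] [ 0.5596 -0.153 ]
[523.86782546 328.72131782] [510.00869381 311.47511497] [406.82760082 316.60174966] 19.2917
```

View pics/leg3.png

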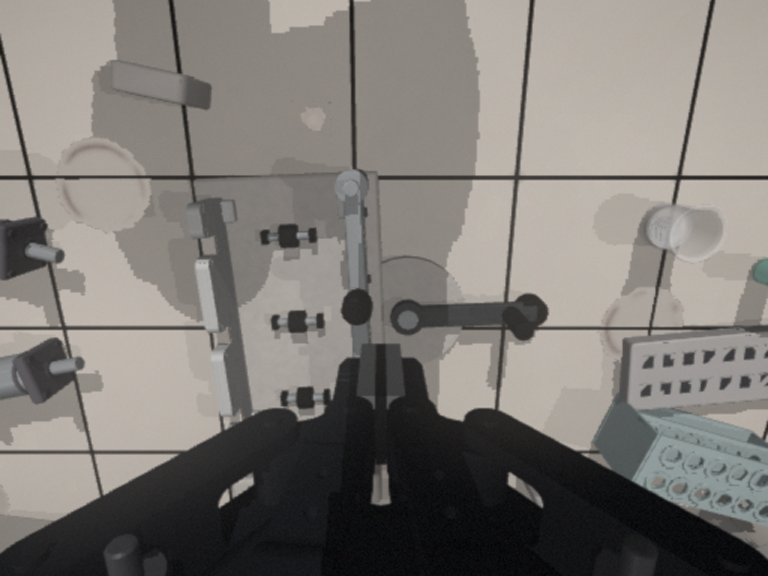

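The leg lies along stand +y, measured at about 1.57 rad, and the push met a hard stop at 11 N. Next I open the bar.

```bash
python3 - <<'E'
from h import *
K=st(-.132,.065)
def pose(j,off,z):
    a=SA+j; r=np.array([np.cos(a),np.sin(a),0]); t=np.array([-np.sin(a),np.cos(a),0])
    p=K+.09*r-t*off; p[2]=z; return p,down(a)
z=.090
p,o=pose(0,.036,.2); movep(p,o)
p,o=pose(0,.036,z); print(move_l(p,.1,until_force=6),force())
for j in np.linspace(0,1.55,16):
    p,o=pose(j,.023,z); h=move_l(p,.07,rot=o,until_force=18)
    if j<.15 or h: print(round(j,2),h,force())
    if h: break
p,o=pose(1.5,.06,z); move_l(p,.15)
p[2]=.2; move_l(p,.2)
movep([0.40,0.12,0.26],down(np.pi/2))
f=campose("wrist"); save(f,"bar1")
r=tips("wrist",f,"keeper_knob",.104);tips("wrist",f,"keeper_hinge",.104);tips("wrist",f,"leg_post",.05)
k=p2w(f,r[0]["centre"],.104); print(np.arctan2(*(k-K)[1::-1])-SA,get_state()["clock"])
E
```

```text
False [ 0.6 -0.1  0.8]
0.0 False [0.2 0.6 0.9]
0.1 False [-0.8  1.8  3.7]
wrist keeper_hinge 0.77 [261.3 178.3] [0.4089 0.1281]
wrist keeper_hinge 0.29 [ 30.4 287.1] [ 0.5499 -0.1614]
wrist leg_post 0.95 [367.3 257.4] [0.5397 0.2813]
wrist leg_post 0.5 [ 71.2 278. ] [ 0.5727 -0.1461]Traceback (most recent call last):
  File "<stdin>", line 18, in <module>
IndexError: list index out of range
```

View pics/bar1.png

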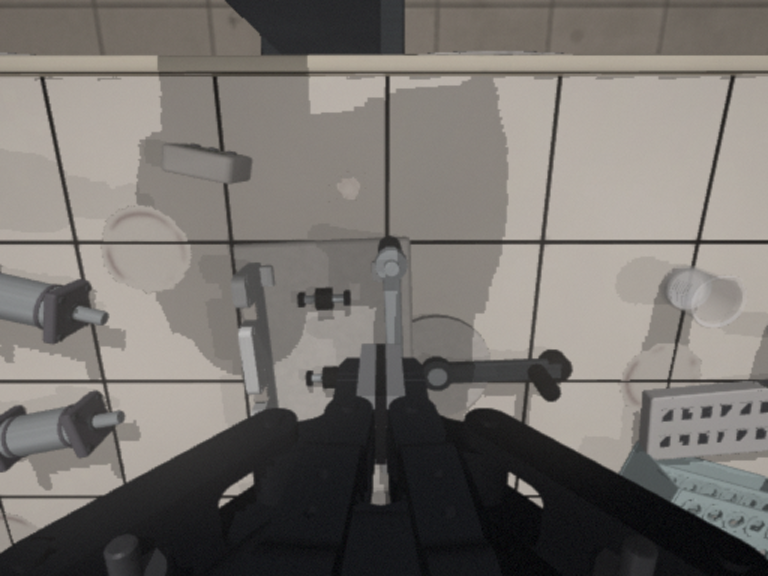

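```bash
python3 - <<'E'
from h import *
movep([0.40,-0.02,0.26],down(np.pi/2))
f=campose("wrist"); save(f,"bar2")
tips("wrist",f,"keeper_knob",.104);tips("wrist",f,"keeper_hinge",.104)
f=campose("top"); save(f,"top2",(130,120,290,280),4)
E
```

```text
wrist keeper_knob 0.97 [378.3 255.7] [0.5069 0.1314]
wrist keeper_hinge 0.71 [386.5 180.3] [0.4119 0.129 ]
```

View pics/bar2.png

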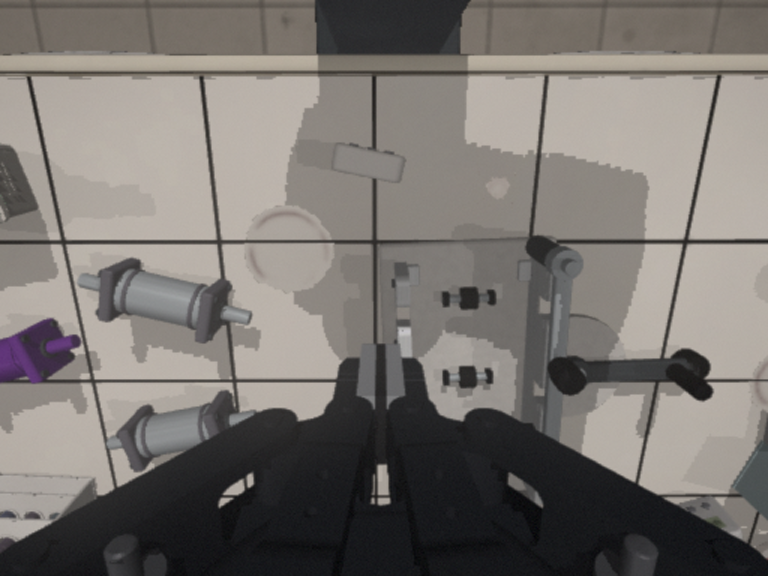

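View pics/top2.png

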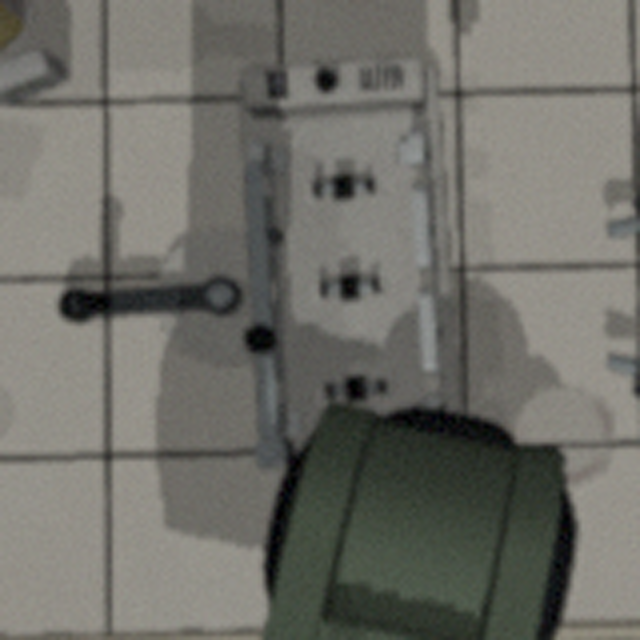

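The bar is still shut (knob at (378,256) in the wrist view), so the push missed. I'll redo it slowly and watch the forces and the view.

```bash
python3 - <<'E'
from h import *
K=st(-.132,.065)
def pose(j,off,z):
    a=SA+j; r=np.array([np.cos(a),np.sin(a),0]); t=np.array([-np.sin(a),np.cos(a),0])
    p=K+.093*r-t*off; p[2]=z; return p,down(a)
z=.088
p,o=pose(0,.036,.2); movep(p,o)
p,o=pose(0,.036,z); print(move_l(p,.1,until_force=6),force(),get_state()["position"],p)
f=campose("wrist"); save(f,"k0")
for j in (0,.06,.12,.18):
    p,o=pose(j,.023,z); h=move_l(p,.04,rot=o,until_force=18)
    print(j,h,force(),get_state()["position"]-p,get_state()["finger_gap"])
f=campose("wrist"); save(f,"k1")
E
```

```text
False [ 0.2 -0.3 -0.3] [0.50554225 0.09496696 0.08860711] [0.50494581 0.09493234 0.088     ]
0 False [ 0.2 -0.6 -0.4] [-4.74064254e-05  3.18517919e-04  2.04977085e-05] -0.0006869735684076078
0.06 False [ 0.1 -1.4  2.1] [-1.55684008e-05 -2.28962533e-04  7.38542832e-05] -0.004065107879465817
0.12 False [-0.8 -2.6  3.5] [ 0.00012805 -0.00044185  0.00017828] 0.0010610169266366872
0.18 False [-0.8 -1.5  0.7] [1.56219822e-04 4.22431065e-04 1.62479077e-05] -0.0018840801806793794
```

View pics/k0.png

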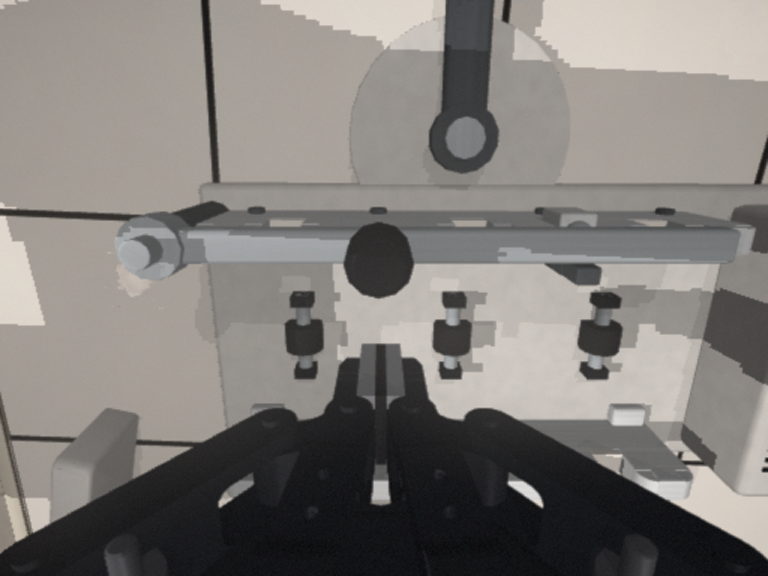

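View pics/k1.png

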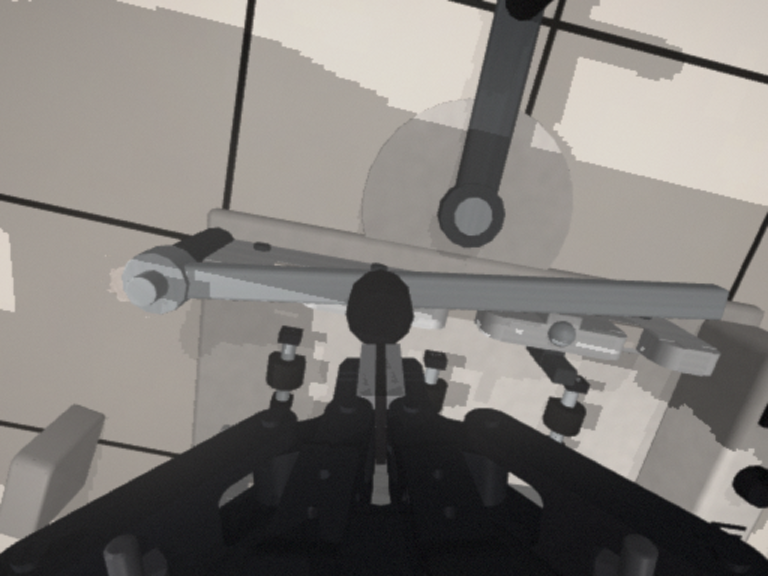

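The bar is now following: the knob at (252,205) rests on the fingertips. I continue and check.

```bash
python3 - <<'E'
from h import *
K=st(-.132,.065)
def pose(j,off,z):
    a=SA+j; r=np.array([np.cos(a),np.sin(a),0]); t=np.array([-np.sin(a),np.cos(a),0])
    p=K+.093*r-t*off; p[2]=z; return p,down(a)
z=.088
for j in np.arange(.25,1.51,.07):
    p,o=pose(j,.023,z); h=move_l(p,.05,rot=o,until_force=15)
    if h: print(j,h,force());break
    if abs(j-.81)<.01: f=campose("wrist"); save(f,"k2",k=.75)
print(get_state()["position"]-p,force())
f=campose("wrist"); save(f,"k3",k=.75)
im=np.hstack([cv2.imread("pics/k2.png"),cv2.imread("pics/k3.png")]); cv2.imwrite("pics/k23.png",im)
E
```

```text
[ 6.08449283e-05 -3.08719735e-05  3.55294927e-06] [ 0.8  0.4 -0.3]
```

View pics/k23.png

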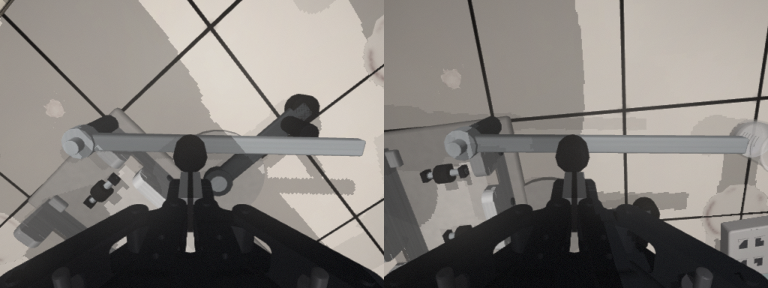

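```bash
python3 - <<'E'
from h import *
s=get_state(); p=s["position"].copy()
p[0]+=.04; move_l(p,.1); f=campose("wrist"); save(f,"k4",k=.75)
p[2]=.25; move_l(p,.2); f=campose("wrist"); save(f,"k5",k=.75)
im=np.hstack([cv2.imread("pics/k4.png"),cv2.imread("pics/k5.png")]); cv2.imwrite("pics/k45.png",im)
K=st(-.132,.065)
for d in tips("wrist",f,"keeper_knob",.104): print(np.arctan2(*(p2w(f,d["centre"],.104)-K)[1::-1])-SA)
E
```

```text
wrist keeper_knob 0.86 [246.7 116.5] [0.4215 0.2147]
1.401272771897919
```

View pics/k45.png

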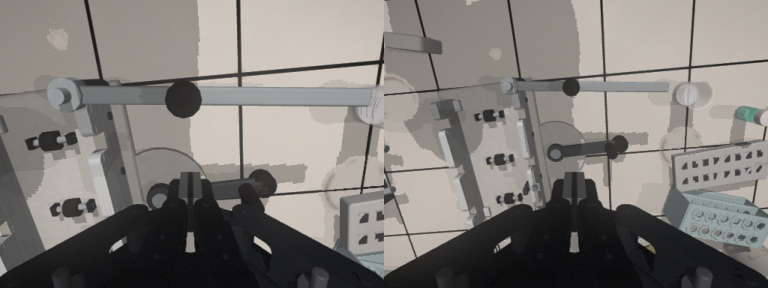

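The bar is open at about 1.4–1.5 rad (knob at (247,117)) and stays there. Next I measure the drums.

```bash
python3 - <<'E'
from h import *
movep([0.40,-0.06,0.26],down(np.pi/2)); let_go()
for i,(x,y) in enumerate([(.459,-.2245),(.603,-.2276)]):
    movep([x-.09,y,0.17],down(np.pi/2))
    f=campose("wrist"); save(f,f"d{i}",k=1)
    tips("wrist",f,"drum_0",.025); r=tips("wrist",f,"drum_0_end_a",.025)
    for m in silhouettes("wrist","drum_0"):
        ys,xs=np.nonzero(m["mask"]); (cx,cy),(w,h),a=cv2.minAreaRect(np.stack([xs,ys],1).astype(np.float32)); 
        print("mask",m["score"],m["mask"].sum(),(cx,cy),(w,h),a, p2w(f,(xs.mean(),ys.mean()),.025)[:2])
im=np.hstack([cv2.imread("pics/d0.png"),cv2.imread("pics/d1.png")]); cv2.imwrite("pics/d01.png",cv2.resize(im,(800,300)))
print(get_state()["clock"])
E
```

```text
wrist drum_0 0.98 [261.7 269.4] [ 0.4885 -0.2148]
wrist drum_0 0.96 [250.3 348.8] [ 0.6074 -0.2289]
wrist drum_0 0.68 [114.4 295.2] [ 0.5245 -0.3959]
wrist drum_0_end_a 0.86 [313.6 282. ] [ 0.506  -0.1517]
wrist drum_0_end_a 0.71 [ 64.4 308.4] [ 0.5438 -0.461 ]
wrist drum_0_end_a 0.64 [210.3 257.7] [ 0.4727 -0.2756]
wrist drum_0_end_a 0.56 [165.9 288.6] [ 0.5151 -0.3317]
mask 0.77 803 (118.55300903320312, 295.0052490234375) (38.79732131958008, 117.28601837158203) 89.32596588134766 [ 0.51592736 -0.40869024]
mask 0.73 4401 (263.5820007324219, 270.12841796875) (134.8320770263672, 57.815948486328125) 12.43956184387207 [ 0.48854269 -0.21131395]
mask 0.65 530 (261.7148132324219, 324.635498046875) (102.4463119506836, 24.1495304107666) 3.945185899734497 [ 0.57450019 -0.21052081]
wrist drum_0 0.91 [ 98.1 181.7] [ 0.5233 -0.3957]
wrist drum_0 0.82 [252.6 250.4] [ 0.6063 -0.228 ]
wrist drum_0 0.65 [268.9 149.2] [ 0.4877 -0.2109]
wrist drum_0_end_a 0.97 [151.2 173.6] [ 0.5142 -0.3372]
wrist drum_0_end_a 0.85 [ 42.9 198.4] [ 0.5425 -0.4595]
wrist drum_0_end_a 0.84 [206.7 133.4] [ 0.4714 -0.2756]
wrist drum_0_end_a 0.73 [324.1 163.6] [ 0.503  -0.1518]
mask 0.98 5100 (267.0294189453125, 150.8823699951172) (152.7974395751953, 53.11530303955078) 14.03624439239502 [ 0.48786933 -0.21156695]
mask 0.83 5584 (98.62319946289062, 183.74356079101562) (52.40467071533203, 147.25767517089844) 74.47589111328125 [ 0.52501576 -0.39814034]
mask 0.76 4475 (253.5950927734375, 250.0561065673828) (57.22153854370117, 138.57936096191406) 80.29335021972656 [ 0.6054406  -0.22783522]
44.0083
```

View pics/d01.png

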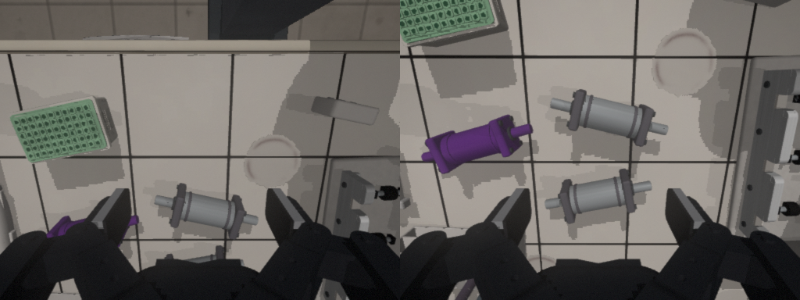

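d0/d1 show the grey drum 0 now about 3 cm away from where it was (it was knocked), at (262,269), and drum 1 at (252,250). The purple one is at (98,182) and I leave it alone. I take one closer look at the slots with the bar open.

```bash
python3 - <<'E'
from h import *
movep([0.43,0.067,0.22],down(np.pi/2))
f=campose("wrist")
im=cv2.resize(f["img"][:,:,::-1],None,fx=3,fy=3,interpolation=cv2.INTER_CUBIC)
np.savez("f_st.npz",img=f["img"],fx=f["fx"],fy=f["fy"],cx=f["cx"],cy=f["cy"],cam_to_world=f["cam_to_world"])
cv2.imwrite("pics/st_raw.png",im[300:900,370:1170])
for X in (-.085,0,.085):
  for y in (-.071,-.059,.059,.071):
    for a in (-.0165,.0165):
      u=w2p(f,st(X+a,y,.066))*3; cv2.circle(im,tuple(int(v) for v in u),3,(0,0,255),-1)
cv2.imwrite("pics/st_ov.png",im[300:900,370:1170])
E
```

```text
(no output)
```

View pics/st_ov.png

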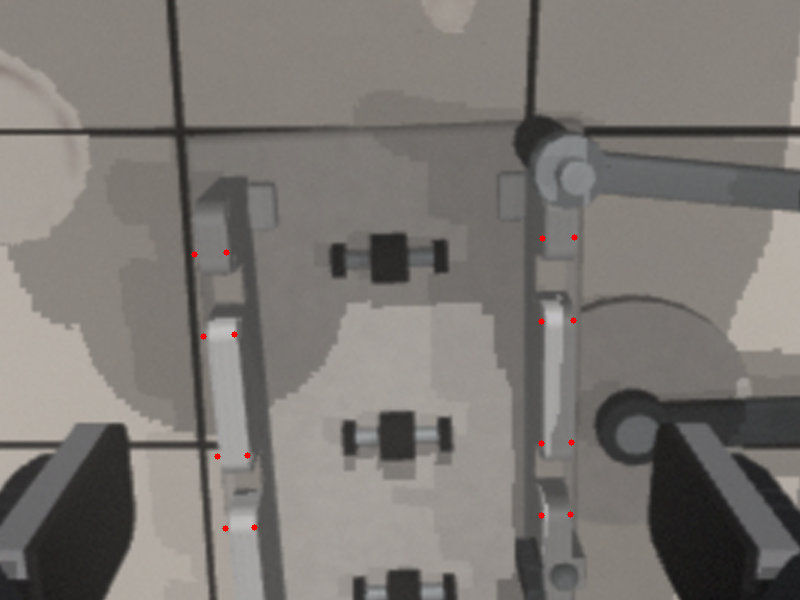

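View pics/st_raw.png

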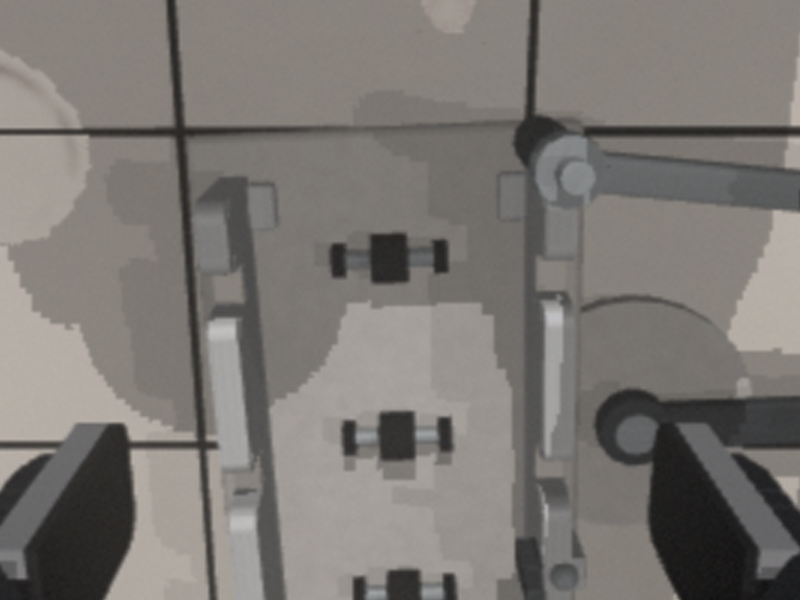

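The overlay of the stand model matches the slot edges within about 1–2 mm, which is inside the 9 mm mouth lead-in. I pick drum 0 and take it to station 2.

```bash
cat >> h.py <<'E'
def pick(c,ax,zg=.003):
    th=ax-np.pi/2
    p=np.array([c[0],c[1],.13]); movep(p,down(th))
    p[2]=zg; h=move_l(p,.10,until_force=8); print("down hit",h,force(),get_state()["position"])
    grab(60); sleep(.2); s=get_state(); print("gap",s["finger_gap"])
    p[2]=.115; move_l(p,.12); sleep(.2); print("lifted gap",get_state()["finger_gap"],force())
E
python3 - <<'E'
from h import *
movep([.43,-.2,.2],down(np.pi/2))
pick((.4881,-.2137),1.3145)
f=campose("wrist"); save(f,"g0",k=1)
tips("wrist",f,"drum_0_end_a",.137); print(get_state()["clock"])
E
```

```text
down hit False [-0.3  0.4  1. ] [ 0.48863878 -0.21402392  0.00358477]
gap 0.4529434065935106
lifted gap 0.4499417302690187 [ 0.  -0.1 -3.7]
wrist drum_0_end_a 0.73 [256.1 338.9] [ 0.473  -0.2737]
wrist drum_0_end_a 0.65 [249.  113.7] [ 0.5022 -0.1479]
51.425
```

View pics/g0.png

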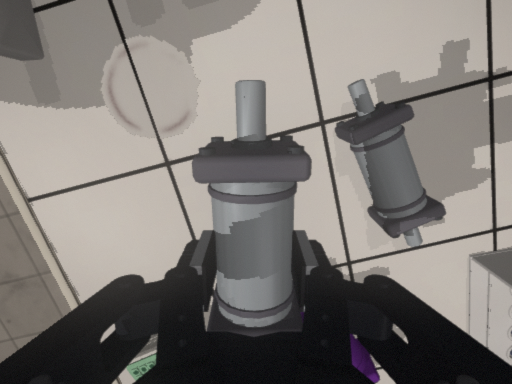

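```bash
cat >> h.py <<'E'
def approach(sx,dy):
    p=st(sx,dy,.115); move_l(p,.15,rot=down(SA)); sleep(.2); print("over",get_state()["finger_gap"],force())
def insert(sx,dy,zend=.0285):
    for z in (.06,.045,.036,zend):
        p=st(sx,dy,z); h=move_l(p,.05,until_force=8); s=get_state(); print("z",z,h,round(s["position"][2],4),force(),round(s["finger_gap"],3))
        if h: break
E
python3 - <<'E'
from h import *
approach(.085,-.003)
f=campose("wrist"); save(f,"g1",k=1)
insert(.085,-.003)
f=campose("wrist"); save(f,"g2",k=1); print(get_state()["clock"])
im=np.hstack([cv2.imread("pics/g1.png"),cv2.imread("pics/g2.png")]); cv2.imwrite("pics/g12.png",cv2.resize(im,(800,300)))
E
```

```text
over 0.45339266045622456 [-0.8  0.2 -2.6]
z 0.06 False 0.0605 [-0.5 -1.2 -3.4] 0.448
z 0.045 False 0.0448 [ 1.   0.1 -3.6] 0.45
z 0.036 False 0.0366 [4.8 1.7 0.6] 0.45
z 0.0285 True 0.0308 [-1.1  1.   5.5] 0.449
56.2333
```

View pics/g12.png

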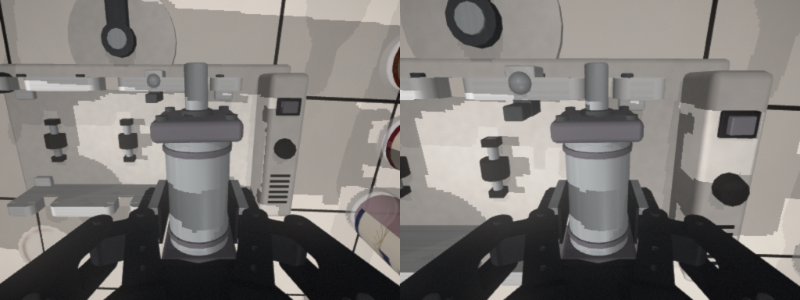

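The left axle sits in its slot (at (383,160) in full pixels), and the descent stopped at the seated height. I release and take drum 1.

```bash
python3 - <<'E'
from h import *
let_go(); print(force())
p=get_state()["position"].copy(); p[2]=.16; move_l(p,.15)
movep([0.50,0.03,0.20],down(np.pi/2)); f=campose("wrist"); save(f,"s2",k=1.5)
tips("wrist",f,"drum_0",.052); tips("wrist",f,"drum_0_end_a",.052); print(st(.085,0),st(.085,.065),st(.085,-.065))
movep([.48,-.228,.20],down(np.pi/2)); f=campose("wrist"); save(f,"d1b",k=1)
tips("wrist",f,"drum_0",.025); tips("wrist",f,"drum_0_end_a",.025)
print(get_state()["clock"])
E
```

```text
[-0.2 -0.2 -0.2]
wrist drum_0 0.78 [ 51.7 246.8] [ 0.5902 -0.2075]
wrist drum_0 0.51 [287.  135.3] [0.4608 0.0646]
wrist drum_0 0.47 [234.9 280.6] [0.6362 0.0067]
wrist drum_0_end_a 0.74 [281.1 197.3] [0.5292 0.0602]
wrist drum_0_end_a 0.67 [342.3 273.3] [0.6262 0.1369]
wrist drum_0_end_a 0.55 [232.9 282. ] [0.6382 0.0042]
[0.63011547 0.07148974 0.        ] [0.62721744 0.13642511 0.        ] [0.63301351 0.00655438 0.        ]
wrist drum_0 0.89 [497.  290.3] [0.6501 0.0998]
wrist drum_0 0.8 [115.9 200.8] [ 0.5228 -0.3946]
wrist drum_0 0.73 [251.1 261. ] [ 0.6055 -0.2305]
wrist drum_0_end_a 0.96 [440.5 295. ] [0.6574 0.0251]
wrist drum_0_end_a 0.86 [ 65.8 216.5] [ 0.5433 -0.4592]
wrist drum_0_end_a 0.85 [162.5 192.9] [ 0.5128 -0.3371]
60.5083
```

View pics/s2.png

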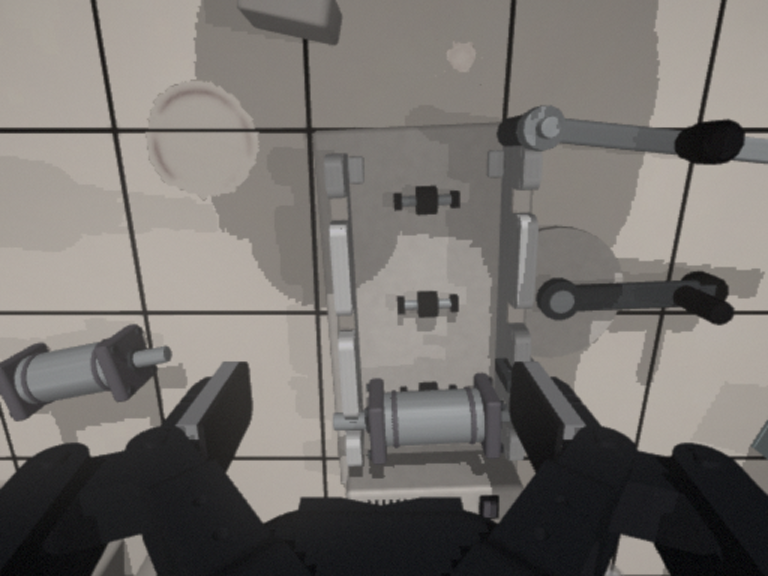

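View pics/d1b.png

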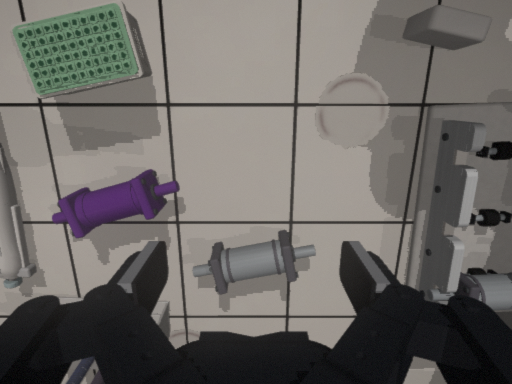

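s2 shows drum 0 in station 2, its stub in the right slot at (228,281) and the block edges parallel to the plates. d1b shows drum 1 with its axle ends at (194,271) and (315,250).

```bash
python3 - <<'E'
from h import *
f=campose("wrist")
a=p2w(f,(195,271),.025);b=p2w(f,(314,250.5),.025); print(a,b,np.linalg.norm(b-a))
c=(a+b)/2; c=(c[:2]+np.array([.6057,-.2290]))/2; ax=np.arctan2(b[1]-a[1],b[0]-a[0]); print(c,ax)
pick(c,ax)
s=get_state()
f=campose("wrist"); save(f,"g3",k=1)
r=tips("wrist",f,"drum_0_end_a",.137);tips("wrist",f,"drum_0",.137); print(s["position"],s["clock"])
E
```

```text
[ 0.62083186 -0.30355301  0.025     ] [ 0.59058519 -0.14916404  0.025     ] 0.15732391254719608
[ 0.60570426 -0.22767926] 1.7642581282293806
down hit False [ 0.5 -0.5  1.5] [ 0.60633636 -0.22799155  0.00381724]
gap 0.4541202425290045
lifted gap 0.4499637262634322 [ 0.4  0.4 -3.4]
wrist drum_0_end_a 0.67 [158.5 372.8] [ 0.5638 -0.3246]
wrist drum_0_end_a 0.61 [135.1 275.3] [ 0.5443 -0.2583]
wrist drum_0 0.86 [252.  243.1] [ 0.6035 -0.2268]
wrist drum_0 0.57 [149.4 323.1] [ 0.5549 -0.2886]
wrist drum_0 0.26 [251.6 118.7] [ 0.5911 -0.1638]
[ 0.60520609 -0.22744155  0.11406149] 65.2917
```

View pics/g3.png

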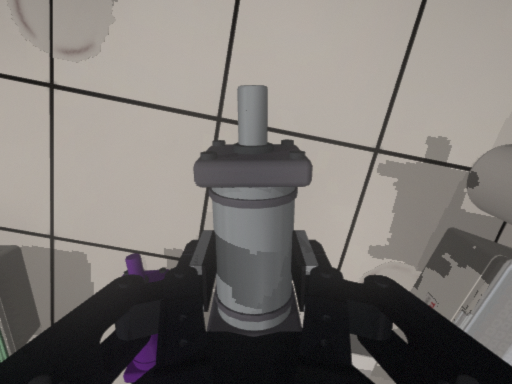

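```bash
python3 - <<'E'
from h import *
approach(-.085,-.001)
insert(-.085,-.001)
f=campose("wrist"); save(f,"g4",k=1); print(get_state()["clock"])
E
```

```text
over 0.44923014848686627 [-0.2 -0.5 -3.1]
z 0.06 False 0.0603 [ 0.5 -0.3 -3.2] 0.451
z 0.045 False 0.0446 [ 0.3 -0.6 -3.5] 0.454
z 0.036 False 0.0362 [ 4.1 -0.2 -1.5] 0.447
z 0.0285 True 0.0308 [-1.   0.7  6.9] 0.454
70.25
```

View pics/g4.png

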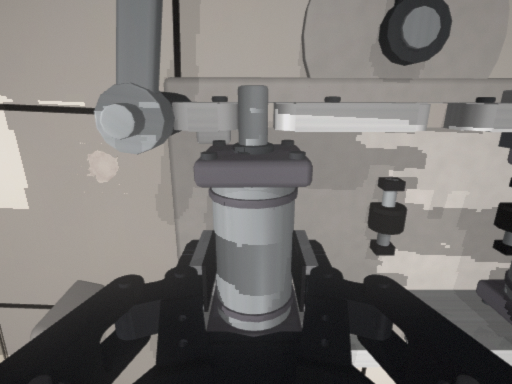

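```bash
python3 - <<'E'
from h import *
let_go(); print(force())
p=get_state()["position"].copy(); p[2]=.17; move_l(p,.15)
movep([0.42,0.0,0.24],down(np.pi/2)); f=campose("wrist"); save(f,"s3",k=1.5)
tips("wrist",f,"drum_0",.052); tips("wrist",f,"drum_0_end_a",.052);tips("wrist",f,"keeper_knob",.104);tips("wrist",f,"leg_post",.05)
for X in (-.085,.085): print(st(X,0)[:2],st(X,.065)[:2],st(X,-.065)[:2])
f=campose("top"); save(f,"top3",(80,100,420,290),2.3)
E
```

```text
[ 0.3 -0.5  0.2]
wrist drum_0 0.83 [301.1 198.4] [0.4637 0.0595]
wrist drum_0 0.75 [303.6 308.4] [0.6287 0.0707]
wrist drum_0_end_a 0.97 [349.2 308. ] [0.6281 0.1354]
wrist drum_0_end_a 0.74 [256.3 312.6] [0.6357 0.0035]
wrist drum_0_end_a 0.66 [ 12.3 229. ] [ 0.5053 -0.3136]
wrist keeper_knob 0.9 [459.8 176.1] [0.4217 0.2159]
wrist leg_post 0.84 [463.4 248.6] [0.5354 0.28  ]
[0.46028453 0.06391026] [0.45738649 0.12884562] [ 0.46318256 -0.00102511]
[0.63011547 0.07148974] [0.62721744 0.13642511] [0.63301351 0.00655438]
```

View pics/s3.png

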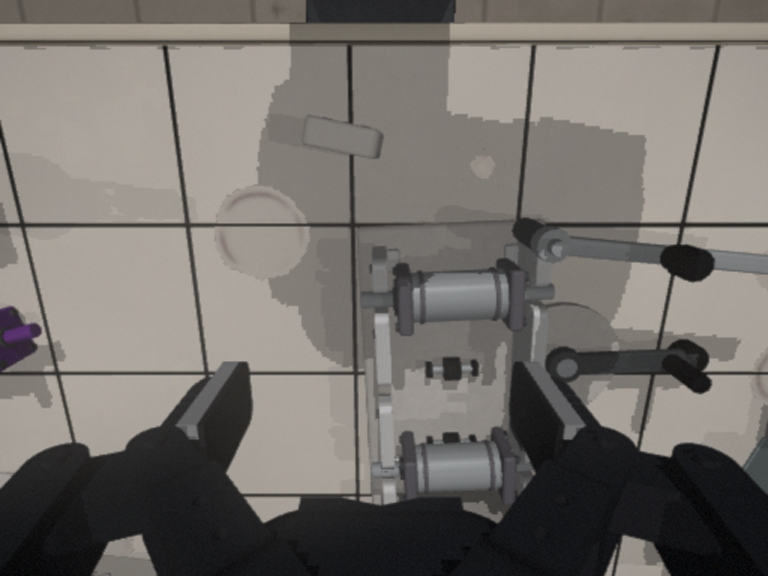

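View pics/top3.png

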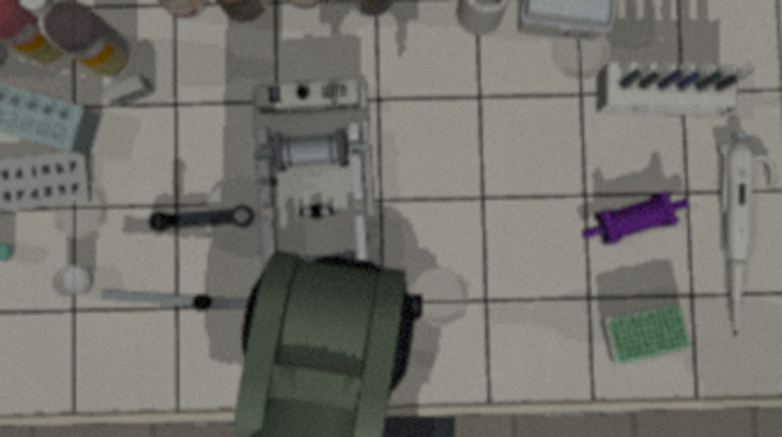

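Both drums are seated: in station 0 with its stubs at (252,199) and (360,195) (full pixels), and in station 2. The leg is out and the bar open. The top view shows no grey drum left on the bench, only the purple look-alike. I now shut the bar from its left side.

```bash
python3 - <<'E'
from h import *
K=st(-.132,.065)
def pose(j,off,z):
    a=SA+j; r=np.array([np.cos(a),np.sin(a),0]); t=np.array([-np.sin(a),np.cos(a),0])
    p=K+.093*r+t*off; p[2]=z; return p,down(a)
z=.089
grab(30)
p,o=pose(1.45,.05,.22); movep(p,o)
p,o=pose(1.45,.05,z); print(move_l(p,.12,until_force=6),force())
p,o=pose(1.45,.025,z); print(move_l(p,.05,until_force=12),force())
for j in list(np.arange(1.4,.19,-.1)):
    p,o=pose(j,.023,z); h=move_l(p,.07,rot=o,until_force=12)
    if h: print(j,h,force());break
f=campose("wrist"); save(f,"c1",k=1); print(get_state()["clock"])
E
```

```text
False [-0.6  0.5 -0.3]
False [-1.   0.2 -0.1]
80.9167
```

View pics/c1.png

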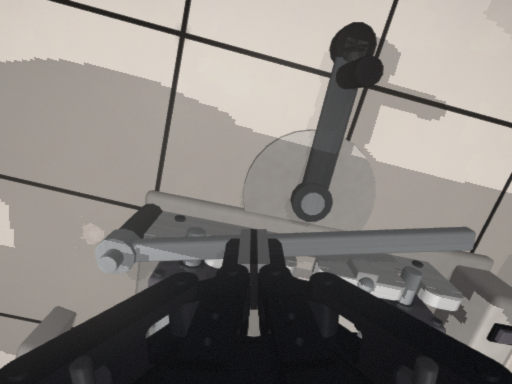

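```bash
python3 - <<'E'
from h import *
K=st(-.132,.065)
def pose(j,off,z):
    a=SA+j; r=np.array([np.cos(a),np.sin(a),0]); t=np.array([-np.sin(a),np.cos(a),0])
    p=K+.093*r+t*off; p[2]=z; return p,down(a)
z=.089
for j in (.15,.1,.07,.04,.02,0,-.02,-.04):
    p,o=pose(j,.023,z); h=move_l(p,.03,rot=o,until_force=12)
    print(j,h,force(),get_state()["position"]-p)
    if h or np.linalg.norm(force()[:2])>11: break
f=campose("wrist"); save(f,"c2",k=1)
p,o=pose(.1,.06,z); move_l(p,.1); p[2]=.2; move_l(p,.2)
movep([0.40,-0.02,0.26],down(np.pi/2))
f=campose("wrist"); save(f,"c3")
for d in tips("wrist",f,"keeper_knob",.104): print(np.arctan2(*(p2w(f,d["centre"],.104)-K)[1::-1])-SA)
tips("wrist",f,"drum_0",.052);tips("wrist",f,"leg_post",.05); print(get_state()["clock"])
E
```

```text
0.15 False [-0.2  0.4  0.3] [-2.02447912e-04  9.97384727e-05 -2.49695968e-05]
0.1 False [-0.6  0.3  0.6] [-1.48709120e-05 -1.94532316e-05  4.17569314e-06]
0.07 False [ 0.4  0.6 -0.1] [ 3.27934564e-06 -2.25899208e-06  1.91866728e-05]
0.04 False [-0.3  1.4  1.1] [4.64232005e-06 1.85651413e-04 8.39390203e-05]
0.02 False [-1.8  5.3  2.7] [-0.00029719  0.00144801  0.00016132]
0 False [-2.6  7.9  2.8] [-0.00046069  0.00279261  0.00036094]
-0.02 False [-2.6  7.9  5. ] [-0.00032055  0.00262867  0.00047751]
-0.04 False [-0.3  1.6  3.9] [0.00013854 0.00019401 0.00034478]
wrist keeper_knob 0.79 [376.8 253.1] [0.5031 0.1293]
-0.017463652469424423
wrist drum_0 0.9 [  1.7 237.6] [ 0.5076 -0.369 ]
wrist drum_0 0.66 [317.3 207. ] [0.4628 0.0654]
wrist leg_post 0.59 [465.6 254.2] [0.535 0.281]
86.4167
```

View pics/c3.png

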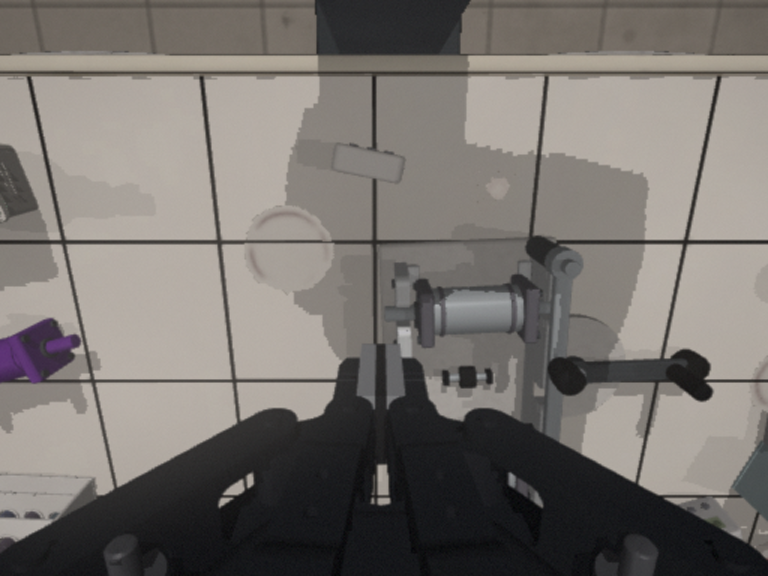

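The force rose to about 8 N and then dropped to 1.6 N, which looks like a snap. I compare with the very first view of the shut bar from the same pose.

```bash
python3 - <<'E'
from h import *
let_go()
movep([0.46,0.10,0.26],down(np.pi/2)); sleep(.3)
f=campose("wrist"); save(f,"w9")
a=cv2.imread("pics/w1.png");b=cv2.imread("pics/w9.png")
for n,(x0,y0,x1,y1) in dict(knob=(400,285,445,335),hinge=(395,165,440,205),barend=(405,400,440,460),legh=(440,295,480,340)).items():
    t=a[y0:y1,x0:x1]; s=b[y0-20:y1+20,x0-20:x1+20]; r=cv2.matchTemplate(s,t,cv2.TM_CCOEFF_NORMED); _,v,_,l=cv2.minMaxLoc(r); print(n,round(v,3),l[0]-20,l[1]-20)
c=np.hstack([a[150:480,240:540],b[150:480,240:540]]); cv2.imwrite("pics/cmp.png",cv2.resize(c,None,fx=1.3,fy=1.3))
tips("wrist",f,"keeper_knob",.104); tips("wrist",f,"leg_post",.05);tips("wrist",f,"drum_0",.052);tips("wrist",f,"drum_0_end_a",.052)
E
```

```text
knob 0.985 2 0
hinge 0.972 2 0
barend 0.86 3 0
legh 0.681 2 -1
wrist keeper_knob 0.94 [283.5 207.7] [0.5047 0.1332]
wrist leg_post 0.71 [386.  215.2] [0.5362 0.2792]
wrist leg_post 0.31 [172.5 166.8] [ 0.4681 -0.0064]
wrist drum_0 0.97 [235.2 277. ] [0.6312 0.0718]
wrist drum_0 0.91 [224.4 161.8] [0.4613 0.0613]
wrist drum_0_end_a 0.91 [189.8 280.7] [0.6373 0.0055]
wrist drum_0_end_a 0.83 [279.2 276.1] [0.6299 0.1356]
wrist drum_0_end_a 0.2 [276.9 158. ] [0.4565 0.1286]
```

View pics/cmp.png

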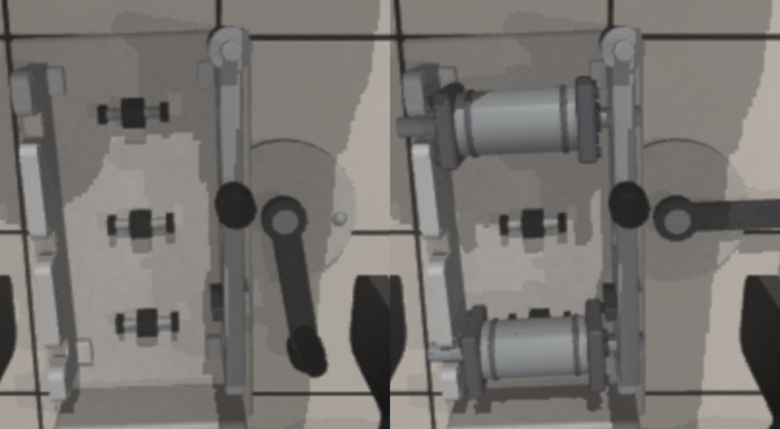

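All landmarks match within 1 px relative to each other, so the bar is back at its shut position (within about 0.005 rad). The leg is out and both drums are seated under the bar.

```bash
python3 - <<'E'
from h import *
f=campose("scene"); print([(d["score"],d["centre"]) for d in tip_of("scene","beaker")]); save(f,"end",(120,120,320,260),3)
f=campose("top"); tips("top",f,"beaker",0.0)
print(get_state()["clock"],force()); sign_off()
E
```

```text
[(0.66, [176.0, 174.2])]
top beaker 0.55 [218.1 219.9] [0.4504 0.0667]
top beaker 0.48 [112.9 221.6] [0.4534 0.4228]
88.55 [-0.5  0.6  0. ]
the job is handed in; nothing more can be done
```

View pics/end.png

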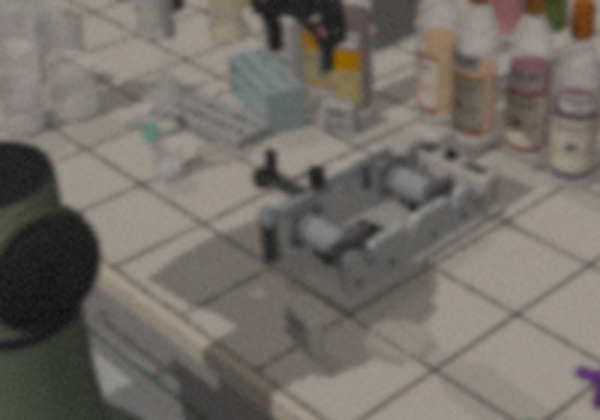

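The tumbler is ready and the job was handed in at 88.6 s. The sign-off gives no verdict, so the results below come from my own checks.

- **Leg:** I swung it out until it met its stop at about 11 N. Later views put it at about 1.57 rad.
- **Bar, opening:** my first push on the knob left the bar shut, and I don't know why. A slower second push opened it to about 1.4–1.5 rad.
- **Drums:** I found two grey drums and no third. One had been knocked about 3 cm, so I measured it again. I put one in station 2 and the other in station 0, and left the purple look-alike alone. Each descent stopped within 1 mm of the seated height, and in plan both drums are within about 5 mm of their stations. I did not measure the axle-end heights after letting go.
- **Bar, shutting:** the push rose to about 8 N and then dropped off, as a snap would. The final view matches the first view of the shut bar to about 1 px, or roughly 0.005 rad.
- **End state:** the arm was clear and read no contact force. The beaker was found at its starting pixels in the scene camera. The top camera put it about 1.5 cm off at bench height, and also gave a false hit on the station 0 drum. I never went near it.

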